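Present a coated sample to the colour meter

TASK

Take the white sample tray that has the dark sugar-coated ball in it by its upright grip, and carry it level, so that the ball never leaves its pocket, to the measuring stand. Hold it there so that the ball is right in front of the meter's eye: straight above the middle of the round black disc on the stand's base and at the height of the eye. Finish while still holding the tray there, level and still and touching nothing else; do not bump the stand, and leave the empty tray, the jar and the bowl where they are.

Things in the scene. Friction and masses are not known exactly. Their poses are not given: they have to be found in the camera images.
- tray: the sample tray: loose white plastic plate 200 (x) x 90 (y) x 12 (z) mm, about 0.25 kg. Origin at the centre of its underside, z up. Two round pockets, 40 mm across, 5 mm deep, lie 70 mm either side of the middle on the x axis; the ball lies loose in the one at +x, always the end away from the robot
- tray_grip (a point): grasp centre of the upright grip fin in the tray's middle, 50 mm above the underside; axes as the tray's. The fin is 50 mm long along x, 14 mm thick along y, and its top is 72 mm above the underside (60 mm above the plate)
- pocket (a point): where the ball's centre is when it lies in the middle of its pocket: on the tray at x +70 mm, y 0, 22 mm above the tray's underside (28 mm lower than tray_grip); axes as the tray's
- ball: the loose dark brown sugar-coated ball, 30 mm in diameter, about 20 g; can roll about 5 mm every way within its pocket and gets over the pocket's edge at about 48 degrees of tilt, or sooner when jerked. This origin lies on the ball's surface and turns with it: use ball_center
- ball_center (a point): centre of the ball
- spare: an empty tray of the same shape and size as the sample tray, no ball; a bystander. Which of the two trays lies nearer the measuring stand changes. Origin at the centre of its underside
- meter: the fixed measuring stand: grey base plate (x -80 to +160, y +-60, 12 mm thick) with a black disc 60 mm across on it, and on a post a grey box head 90 x 70 x 70 mm, top at 207 mm. Origin at counter height under the disc's centre, z up. The head is on the +x side, away from the robot, front face 70 mm from the disc's axis
- measure (a point): the measuring point, where the ball's centre belongs: straight above the centre of the black disc, 170 mm above the counter, the height of the round black eye on the head; the eye's tip is 62 mm away at +x and looks along -x; axes as the stand's
- jar: closed amber jar 64 mm across, 100 mm high; a bystander. Origin at the centre of its underside
- bowl: small steel bowl 120 mm across, 60 mm high; a bystander. Origin at the centre of its underside

How it is judged:
On the way:
1. the tray is lifted off the counter by the gripper with the ball in its pocket (height (world z) of tray above 0.04 m and contact force between the fingers and tray above 1 N and distance between ball_center and pocket below 0.015 m), for 0.2 s.
At the end, for the whole second after the job is handed in: Fingers hold the tray over 100 mm up, level within 0.12 rad, still (under 30 mm/s, 0.2 rad/s; ball under 60 mm/s), touching neither stand nor spare tray; ball within 12 mm of its rest point in the pocket and its centre within 25 mm of the measuring point (distance between ball_center and measure below 0.025 m and distance between ball_center and pocket below 0.012 m and angle between tray's own z axis and vertical below 0.12 rad and height (world z) of tray above 0.1 m and contact force between the fingers and tray above 1 N and contact force between tray and meter below 0.2 N and contact force between tray and spare below 0.2 N and linear speed of tray below 0.03 m/s and angular speed of tray below 0.2 rad/s and linear speed of ball below 0.06 m/s); the arm keeps its last pose, push and grip.
It fails at once if the ball leaves its pocket (more than 20 mm from its rest point) (distance between ball_center and pocket above 0.02 m).
It fails at once if the tray is tipped more than 0.6 rad (angle between tray's own z axis and vertical above 0.6 rad).
It fails at once if the measuring stand is bumped with more than 6 N (contact force between meter and anything else above 6 N).
It fails at once if the empty tray, jar or bowl is moved more than 20 mm (distance of any of spare, jar, bowl from where it was at the start of the episode above 0.02 m).
It also fails if it takes over 45 s, if anything falls off the work surface, if the arm or the gripper's body presses on something with over 40 N, if the wrist force passes 120 N, or if a joint passes its speed limit or range.

ROBOT

A 6-joint arm with a two-finger parallel gripper is mounted at the origin on the work surface. World frame = base frame: x ahead of the robot, y to its left, z up, the work surface at z = 0. Lengths are in m, angles in rad, forces in N, time in s.
With the tool pointing down it reaches from about 0.4 to 0.825 m from the base axis. Payload 7 kg.
Tool frame: the origin (TCP) lies at the very end of the fingers, on their centre line; the grasp point (between the pads) lies 19 mm behind it; z points along the fingers, y is the line along which they close (so a half turn about z gives the same grasp; the last joint's range is limited). The gripper opens to 88 mm and grips with 3 to 60 N. Pads are 19 mm wide; open, the fingers measure 130 mm over their backs; the gripper's body (78 mm by 193 mm) begins 47 mm behind the grasp point.
Start: joints at [1.445, 0.359, 0.012, 0, -1.224, -0.288], TCP at [0.271, 0.618, 0.227] pointing down, gripper open.
Joint ranges: [-3.07, 3.07], [-1.43, 2.12], [-1.02, 1.25], [-3.03, 1.67], [-3.05, -0], [-3.03, 3.03]. Speed limits (rad/s): [2.39, 2.39, 3.01, 3.14, 3.14, 3.14].

INTERFACE

Orientations are given as [roll, pitch, yaw] about the fixed x, y, z axes, in that order (R = Rz(yaw) Ry(pitch) Rx(roll)).
In Python, from station import arm gives the robot as it stands. The module is installed in compiled form; this text tells all that it offers.
- The arm moves only by the shell command python3 -m crank 'ROWS' [FORCE]. ROWS is JSON, a list of rows, each an object of numbers: "dx", "dy", "dz": the shift along the world's x, y, z in m; "twist": the turn about the world's z in degrees; "grip": the opening, from -1 (shut) to 1 (fully open). A call has exactly 5 rows; each row is the pose to reach, as a shift and turn from the pose commanded when the call began; what a row does not reach only later rows make up. A row lasts 1/12 s, in which the tool goes at most 41.7 mm and 7.16 degrees, less where a joint would pass 70% of its speed; a pose out of reach is approached as far as the arm can. A call with a gripper value outside its range is refused whole. The fingers move at their own pace and stop on an object; FORCE is the grip in N (left out, the last holds). Time passes only in rows, so rows that repeat a pose let the fingers close, or fill a call up. It gives the time, the measured TCP pose, the force, the opening and the grip force at its end, in the units of the state.
- arm.get_state(): the state, without advancing time (a new reading comes with each control period).
- arm.grab_frame(name): name is "scene" or "top" or "wrist"; returns the picture (400x640x3 uint8, red, green, blue); there is no depth.
- arm.get_calibration(name): a dict with "fx", "fy", "cx", "cy" (pixels), "cam_to_world" (4x4, takes a point from camera to world coordinates); the wrist camera has in their place "tool_from_camera" (4x4, takes a point from camera to tool coordinates, whose origin is the TCP and whose axes are the flange's). Camera axes: x right, y down, z forward; pixel columns grow to the right and rows downward; lengths in m; the calibration is good to about 2 mm. The wrist camera is an equidistant fisheye: a pixel r from the principal point sees the ray r / f radians off the axis. A picture is of the moment at which its call begins: read the wrist's pose just before it. get_calibration takes no time and is no camera call.
- arm.job_done(): hands the job in; it is judged then, once.
The state is a dict: "t": time; "q": joint angles; "qd": joint speeds; "joint_efforts": joint torques, N m; "eef_pos": TCP position; "ee_rot": TCP orientation; "force": force on the tool from outside, world axes, zero at the start; "moment": the same for the moment, N m; "width": finger opening in m; "gripper_force": force on a finger pad.
Only numpy, scipy, OpenCV 4.12 (cv2) and the standard library are available. Lean on these libraries where they do the work, as an engineer would, in place of code of your own. Each camera call takes 0.05 s, during which the arm holds its last target. There are 200 camera calls.

## Working session

There is one attempt and no reset: what is moved stays moved. The work goes in short steps, Python scripts to look and compute and a shell command to move; the robot and the scene stay as the last step left them, time stands still between calls to the robot, and variables do not carry over. Pictures are saved under pics/ and viewed, at most 10 in all, crops included, and the job is handed in when it is done.

```bash
mkdir -p pics
python3 - <<'E'
from station import arm
import cv2,numpy as np
np.set_printoptions(precision=4,suppress=True)
for n in("scene","top"):
    im=arm.grab_frame(n);cv2.imwrite(f"pics/{n}0.png",im[:,:,::-1]);print(arm.get_calibration(n))
s=arm.get_state();print(s)
E
```

```text
{'fx': 481.93028373687224, 'fy': 481.93028373687224, 'cx': 310.58080599065397, 'cy': 207.6367509441042, 'cam_to_world': array([[-0.6889,  0.5344, -0.4898,  1.1573],
       [ 0.7249,  0.5101, -0.4629,  0.4608],
       [ 0.0024, -0.6739, -0.7388,  0.9096],
       [ 0.    ,  0.    ,  0.    ,  1.    ]])}
{'fx': 475.1582279557664, 'fy': 475.1582279557664, 'cx': 318.78896548907085, 'cy': 200.09391369378434, 'cam_to_world': array([[-0.0919, -0.9722,  0.2155,  0.4156],
       [-0.9958,  0.0907, -0.0153, -0.0358],
       [-0.0046, -0.216 , -0.9764,  1.146 ],
       [ 0.    ,  0.    ,  0.    ,  1.    ]])}
{'t': 0.1, 'q': array([ 1.4451,  0.3593,  0.0112, -0.0003, -1.2241, -0.2881]), 'qd': array([ 0.0005,  0.0001,  0.0035, -0.0015,  0.0003, -0.0004]), 'joint_efforts': array([ -0.0017, -58.4164,  29.375 ,   7.0156,   0.0101,  -0.0001]), 'eef_pos': array([0.2713, 0.6176, 0.2257]), 'ee_rot': array([ 3.1401, -0.0002, -0.4139]), 'force': array([-0.6872, -0.0606,  0.0641]), 'moment': array([-0.0085, -0.0193,  0.0046]), 'gripper_force': 0.0, 'width': 0.08781453567110352}
```

View pics/top0.png

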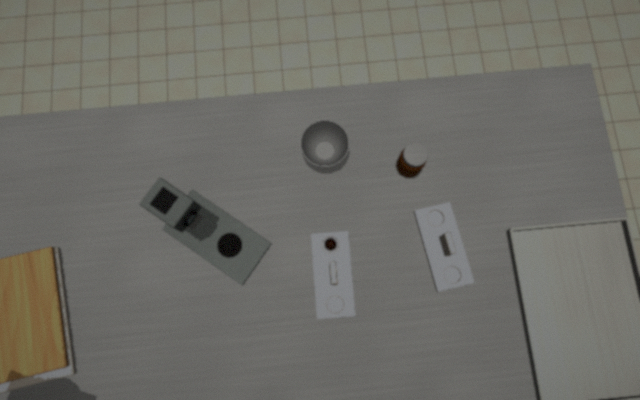

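View pics/scene0.png

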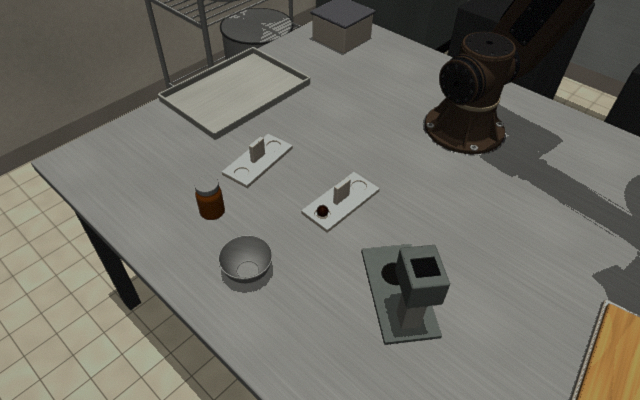

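The top view shows the sample tray at about (333,275) with the ball at (330,244). The empty tray is at (444,247), the disc at (230,245), the stand's head towards (165,200), the bowl at (325,147) and the jar at (412,160). The scene view shows the same layout.

```bash
cat > h.py <<'E'
import cv2,numpy as np
from station import arm
np.set_printoptions(precision=4,suppress=True)
def cast(c,px,z):
    u,v=px;d=np.array([(u-c['cx'])/c['fx'],(v-c['cy'])/c['fy'],1]);T=c['cam_to_world'];d=T[:3,:3]@d;o=T[:3,3]
    return o+d*(z-o[2])/d[2]
def blob(mask,roi):
    x0,y0,x1,y1=roi;m=np.zeros_like(mask);m[y0:y1,x0:x1]=mask[y0:y1,x0:x1]
    cs,_=cv2.findContours(m,cv2.RETR_EXTERNAL,cv2.CHAIN_APPROX_NONE);return max(cs,key=cv2.contourArea)
E
python3 - <<'E'
from h import *
im=cv2.imread("pics/top0.png");c=arm.get_calibration("top")
g=im.max(2)
print(g[300,325],g[275,280],g[245,230],g[230,222],g[244,330])
def tray(roi):
    k=blob((g>145).astype(np.uint8) if g[300,325]>150 else (g>(int(g[300,325])+int(g[275,280]))/2).astype(np.uint8),roi)
    pts=np.array([cast(c,p,.012)[:2] for p in k[:,0].astype(float)]).astype(np.float32)
    r=cv2.minAreaRect(pts);b=cv2.boxPoints(r);print("tray",r,b);
tray((300,225,365,325));tray((408,198,480,296))
def dark(roi,z,t):
    k=blob((g<t).astype(np.uint8),roi);(x,y),r=cv2.minEnclosingCircle(k);M=cv2.moments(k);p=(M['m10']/M['m00'],M['m01']/M['m00']);print("dark",p,r,(x,y),cast(c,p,z))
dark((214,230,248,262),.012,60);dark((318,234,344,256),.022,90)
v=cv2.resize(im[160:330,130:370],None,fx=3.3,fy=3.3,interpolation=cv2.INTER_CUBIC);cv2.imwrite("pics/c.png",v)
# stand base edges
hsv=cv2.cvtColor(im,cv2.COLOR_BGR2HSV);print(hsv[270,240],hsv[275,280],hsv[250,255])
E
```

```text
131 112 24 92 37
tray ((0.4856923818588257, -0.0686863362789154), (0.09161694347858429, 0.19995751976966858), 88.85065460205078) [[ 0.3848 -0.1125]
 [ 0.5847 -0.1165]
 [ 0.5866 -0.0249]
 [ 0.3867 -0.0209]]
tray ((0.5280019640922546, -0.3419381082057953), (0.20031875371932983, 0.08915113657712936), 8.168333053588867) [[ 0.4225 -0.312 ]
 [ 0.4352 -0.4003]
 [ 0.6335 -0.3718]
 [ 0.6208 -0.2836]]
dark (229.13258845437616, 244.84171322160148) 12.46538257598877 (229.1857147216797, 244.8142852783203) [0.5765 0.1705 0.012 ]
dark (330.08448540706604, 243.87711213517662) 6.303874969482422 (330.09552001953125, 243.79212951660156) [ 0.5552 -0.0703  0.022 ]
[70  8 91] [ 24  11 112] [60 11 92]
```

View pics/c.png

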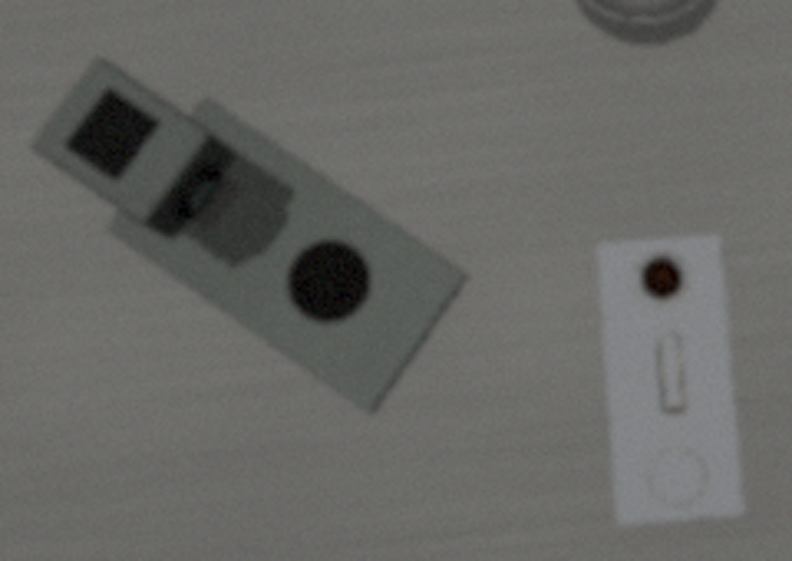

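The crop confirms the stand's corners at crop pixels (375,410), (467,277) and (110,230), with the tray lying almost along world x. Next I compute the stand's yaw and make the approach move.

```bash
python3 - <<'E'
from h import *
c=arm.get_calibration("top")
P=[cast(c,(130+u/3.3,160+v/3.3),.012) for u,v in((375,410),(467,277),(110,230))]
a,b,d=P;print(P,np.linalg.norm(b-a),np.linalg.norm(d-a),np.degrees(np.arctan2(*(d-a)[1::-1])),np.degrees(np.arctan2(*(b-a)[1::-1])))
E
python3 -m crank '[{"dx":0.005,"dy":-0.03,"dz":0.015,"twist":4.5,"grip":1},{"dx":0.015,"dy":-0.065,"dz":0.03,"twist":9,"grip":1},{"dx":0.025,"dy":-0.1,"dz":0.04,"twist":13.5,"grip":1},{"dx":0.035,"dy":-0.135,"dz":0.05,"twist":18,"grip":1},{"dx":0.05,"dy":-0.17,"dz":0.055,"twist":22.6,"grip":1}]' 20
```

```text
[array([0.4804, 0.1412, 0.012 ]), array([0.5693, 0.0691, 0.012 ]), array([0.6279, 0.3269, 0.012 ])] 0.11447787326166592 0.23719711375770683 51.53386532580519 -39.027597386862716
t: 0.52
eef_pos: [0.3213, 0.4466, 0.2825]
ee_rot: [-3.141, -0.0, -0.015]
force: [1.4, 0.0, 0.7]
width: 0.0874
gripper_force: 0.0
```

```bash
python3 -m crank '[{"dx":0.011,"dy":-0.035,"grip":1},{"dx":0.022,"dy":-0.07,"grip":1},{"dx":0.033,"dy":-0.105,"grip":1},{"dx":0.044,"dy":-0.14,"grip":1},{"dx":0.055,"dy":-0.172,"grip":1}]' 20
python3 -m crank '[{"dx":0.011,"dy":-0.035,"grip":1},{"dx":0.022,"dy":-0.07,"grip":1},{"dx":0.033,"dy":-0.105,"grip":1},{"dx":0.044,"dy":-0.14,"grip":1},{"dx":0.055,"dy":-0.172,"grip":1}]' 20
python3 -m crank '[{"dx":0.011,"dy":-0.035,"dz":-0.015,"grip":1},{"dx":0.022,"dy":-0.07,"dz":-0.03,"grip":1},{"dx":0.033,"dy":-0.105,"dz":-0.05,"grip":1},{"dx":0.044,"dy":-0.14,"dz":-0.07,"grip":1},{"dx":0.054,"dy":-0.171,"dz":-0.09,"grip":1}]' 20
python3 - <<'E'
from h import *
s=arm.get_state();im=arm.grab_frame("wrist");cv2.imwrite("pics/w0.png",im[:,:,::-1]);print(s['eef_pos'],s['ee_rot'],s['q'],arm.get_calibration("wrist"))
E
```

```text
[0.3213 0.4466 0.2825] [-3.1406 -0.0004 -0.0146] [ 1.3033  0.1199 -0.1768  0.0001 -1.2731  0.2529] {'fx': 309.70691628693146, 'fy': 309.70691628693146, 'cx': 324.1635407071523, 'cy': 189.98601444866176, 'tool_from_camera': array([[ 0.0006, -0.9674, -0.2533,  0.0656],
       [ 1.    ,  0.0004,  0.0007,  0.0013],
       [-0.0006, -0.2533,  0.9674, -0.1578],
       [ 0.    ,  0.    ,  0.    ,  1.    ]])}invalid input at $[0]: expected keys dx, dy, dz, twist, grip
invalid input at $[0]: expected keys dx, dy, dz, twist, grip
invalid input at $[0]: expected keys dx, dy, dz, twist, grip
```

View pics/w0.png

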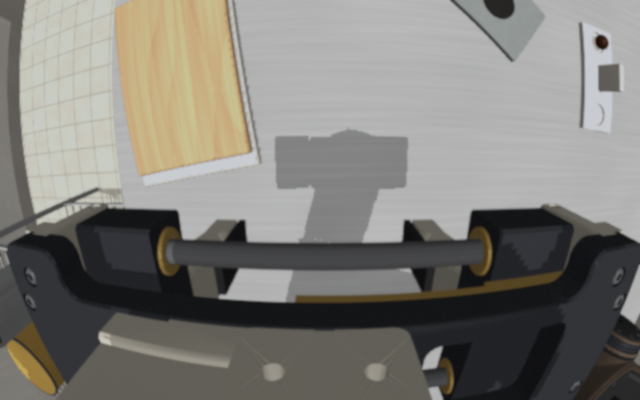

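The wrist view, still from the old spot, shows the disc at (500,5) and the tray with its ball at the far right, (600,75). The three moves were refused because every key is required in each row, so I resend them with all keys.

```bash
python3 -m crank '[{"dx":0.011,"dy":-0.035,"dz":0,"twist":0,"grip":1},{"dx":0.022,"dy":-0.07,"dz":0,"twist":0,"grip":1},{"dx":0.033,"dy":-0.105,"dz":0,"twist":0,"grip":1},{"dx":0.044,"dy":-0.14,"dz":0,"twist":0,"grip":1},{"dx":0.055,"dy":-0.172,"dz":0,"twist":0,"grip":1}]' 20
python3 -m crank '[{"dx":0.011,"dy":-0.035,"dz":0,"twist":0,"grip":1},{"dx":0.022,"dy":-0.07,"dz":0,"twist":0,"grip":1},{"dx":0.033,"dy":-0.105,"dz":0,"twist":0,"grip":1},{"dx":0.044,"dy":-0.14,"dz":0,"twist":0,"grip":1},{"dx":0.055,"dy":-0.172,"dz":0,"twist":0,"grip":1}]' 20
python3 -m crank '[{"dx":0.011,"dy":-0.035,"dz":-0.015,"twist":0,"grip":1},{"dx":0.022,"dy":-0.07,"dz":-0.03,"twist":0,"grip":1},{"dx":0.033,"dy":-0.105,"dz":-0.05,"twist":0,"grip":1},{"dx":0.044,"dy":-0.14,"dz":-0.07,"twist":0,"grip":1},{"dx":0.054,"dy":-0.171,"dz":-0.09,"twist":0,"grip":1}]' 20
python3 - <<'E'
from h import *
s=arm.get_state();im=arm.grab_frame("wrist");cv2.imwrite("pics/w1.png",im[:,:,::-1]);print(s['eef_pos'],s['ee_rot'],s['q'])
E
```

```text
t: 0.98
eef_pos: [0.3763, 0.2739, 0.2814]
ee_rot: [3.142, 0.0, -0.019]
force: [0.9, -0.3, 1.1]
width: 0.0878
gripper_force: 0.0
t: 1.4
eef_pos: [0.4312, 0.102, 0.2816]
ee_rot: [-3.141, -0.0, -0.019]
force: [0.8, 0.5, 0.3]
width: 0.0878
gripper_force: 0.0
t: 1.82
eef_pos: [0.4854, -0.0691, 0.1907]
ee_rot: [-3.141, -0.0, -0.02]
force: [0.0, 1.5, 0.4]
width: 0.0878
gripper_force: 0.0
[ 0.4854 -0.0691  0.1907] [-3.1414 -0.0004 -0.0199] [ 0.2604  0.0805 -0.4377 -0.0001 -1.0521  1.2906]
```

View pics/w1.png

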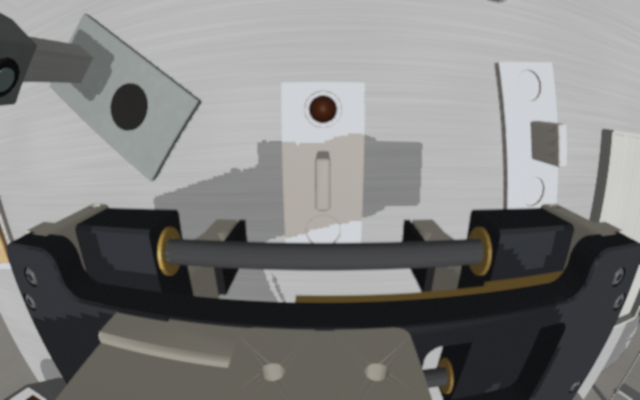

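The wrist view shows the fin at (323,180), centred between the fingers, with the ball in its pocket at (322,108) and the spare tray well to the right. I descend and grip.

```bash
python3 -m crank '[{"dx":0,"dy":0,"dz":-0.035,"twist":0,"grip":1},{"dx":0,"dy":0,"dz":-0.07,"twist":0,"grip":1},{"dx":0,"dy":0,"dz":-0.105,"twist":0,"grip":1},{"dx":0,"dy":0,"dz":-0.14,"twist":0,"grip":1},{"dx":0,"dy":0,"dz":-0.16,"twist":0,"grip":1}]' 30
python3 -m crank '[{"dx":0,"dy":0,"dz":0,"twist":0,"grip":0.3},{"dx":0,"dy":0,"dz":0,"twist":0,"grip":0},{"dx":0,"dy":0,"dz":0,"twist":0,"grip":-0.3},{"dx":0,"dy":0,"dz":0,"twist":0,"grip":-0.6},{"dx":0,"dy":0,"dz":0,"twist":0,"grip":-0.7}]' 30
python3 -m crank '[{"dx":0,"dy":0,"dz":0,"twist":0,"grip":-0.8},{"dx":0,"dy":0,"dz":0,"twist":0,"grip":-0.9},{"dx":0,"dy":0,"dz":0,"twist":0,"grip":-1},{"dx":0,"dy":0,"dz":0,"twist":0,"grip":-1},{"dx":0,"dy":0,"dz":0,"twist":0,"grip":-1}]' 30
```

```text
t: 2.28
eef_pos: [0.4832, -0.0675, 0.0282]
ee_rot: [3.141, 0.004, -0.021]
force: [-1.1, -0.8, -0.5]
width: 0.0879
gripper_force: 0.0
t: 2.7
eef_pos: [0.4866, -0.0667, 0.0332]
ee_rot: [-3.141, -0.003, -0.019]
force: [-0.1, -0.0, -0.2]
width: 0.0599
gripper_force: 0.0
t: 3.12
eef_pos: [0.4854, -0.067, 0.0317]
ee_rot: [-3.142, -0.0, -0.019]
force: [0.2, -0.0, -0.4]
width: 0.0263
gripper_force: 0.0
```

```bash
python3 -m crank '[{"dx":0,"dy":-0.0015,"dz":0,"twist":0,"grip":-1},{"dx":0,"dy":-0.0015,"dz":0,"twist":0,"grip":-1},{"dx":0,"dy":-0.0015,"dz":0,"twist":0,"grip":-1},{"dx":0,"dy":-0.0015,"dz":0,"twist":0,"grip":-1},{"dx":0,"dy":-0.0015,"dz":0,"twist":0,"grip":-1}]' 30
python3 -m crank '[{"dx":0,"dy":0,"dz":0,"twist":0,"grip":-1},{"dx":0,"dy":0,"dz":0,"twist":0,"grip":-1},{"dx":0,"dy":0,"dz":0,"twist":0,"grip":-1},{"dx":0,"dy":0,"dz":0,"twist":0,"grip":-1},{"dx":0,"dy":0,"dz":0,"twist":0,"grip":-1}]' 40
```

```text
t: 3.53
eef_pos: [0.4854, -0.0686, 0.0315]
ee_rot: [3.141, 0.0, -0.019]
force: [0.5, -0.3, -0.2]
width: 0.0137
gripper_force: 30.0
t: 3.95
eef_pos: [0.4854, -0.0685, 0.0315]
ee_rot: [3.142, 0.0, -0.019]
force: [0.2, -1.8, -0.6]
width: 0.0137
gripper_force: 40.0
```

```bash
python3 -m crank '[{"dx":0,"dy":0,"dz":0.003,"twist":0,"grip":-1},{"dx":0,"dy":0,"dz":0.008,"twist":0,"grip":-1},{"dx":0,"dy":0,"dz":0.014,"twist":0,"grip":-1},{"dx":0,"dy":0,"dz":0.021,"twist":0,"grip":-1},{"dx":0,"dy":0,"dz":0.028,"twist":0,"grip":-1}]' 40
python3 -m crank '[{"dx":0,"dy":0,"dz":0.008,"twist":0,"grip":-1},{"dx":0,"dy":0,"dz":0.016,"twist":0,"grip":-1},{"dx":0,"dy":0,"dz":0.024,"twist":0,"grip":-1},{"dx":0,"dy":0,"dz":0.032,"twist":0,"grip":-1},{"dx":0,"dy":0,"dz":0.04,"twist":0,"grip":-1}]' 40
python3 -m crank '[{"dx":0,"dy":0,"dz":0.008,"twist":0,"grip":-1},{"dx":0,"dy":0,"dz":0.016,"twist":0,"grip":-1},{"dx":0,"dy":0,"dz":0.024,"twist":0,"grip":-1},{"dx":0,"dy":0,"dz":0.032,"twist":0,"grip":-1},{"dx":0,"dy":0,"dz":0.04,"twist":0,"grip":-1}]' 40
python3 -m crank '[{"dx":0,"dy":0,"dz":0.008,"twist":0,"grip":-1},{"dx":0,"dy":0,"dz":0.016,"twist":0,"grip":-1},{"dx":0,"dy":0,"dz":0.024,"twist":0,"grip":-1},{"dx":0,"dy":0,"dz":0.032,"twist":0,"grip":-1},{"dx":0,"dy":0,"dz":0.04,"twist":0,"grip":-1}]' 40
python3 - <<'E'
from h import *
s=arm.get_state();im=arm.grab_frame("wrist");cv2.imwrite("pics/w2.png",im[:,:,::-1]);print(s['eef_pos'],s['ee_rot'],s['moment'])
E
```

```text
t: 4.37
eef_pos: [0.4854, -0.0684, 0.0604]
ee_rot: [-3.141, -0.0, -0.019]
force: [0.1, 0.4, -3.6]
width: 0.0136
gripper_force: 40.0
t: 4.78
eef_pos: [0.4854, -0.0685, 0.1005]
ee_rot: [-3.141, -0.0, -0.019]
force: [0.7, -0.8, -2.2]
width: 0.0139
gripper_force: 40.0
t: 5.2
eef_pos: [0.4854, -0.0685, 0.1403]
ee_rot: [-3.142, 0.0, -0.019]
force: [-0.2, 0.2, -2.5]
width: 0.0135
gripper_force: 40.0
t: 5.62
eef_pos: [0.4854, -0.0685, 0.1803]
ee_rot: [-3.142, 0.0, -0.019]
force: [0.4, 0.3, -3.9]
width: 0.0136
gripper_force: 40.0
[ 0.4854 -0.0685  0.1803] [-3.1416  0.     -0.0194] [ 0.0128 -0.0023  0.026 ]
```

View pics/w2.png

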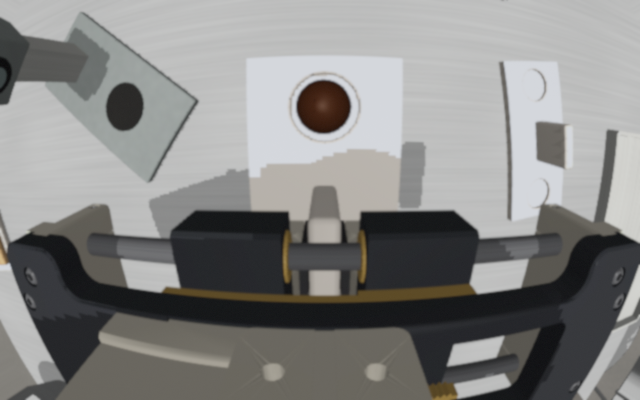

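The tray is held level with the ball at (323,107), centred in its pocket. The disc is at (124,106). I now carry and turn it gently to a point behind the stand's axis.

```bash
python3 -m crank '[{"dx":0,"dy":0.003,"dz":0,"twist":1,"grip":-1},{"dx":0,"dy":0.008,"dz":0,"twist":3,"grip":-1},{"dx":0,"dy":0.015,"dz":0,"twist":6,"grip":-1},{"dx":0.001,"dy":0.024,"dz":0,"twist":9.5,"grip":-1},{"dx":0.002,"dy":0.033,"dz":0,"twist":13,"grip":-1}]' 40
python3 -m crank '[{"dx":0.001,"dy":0.009,"dz":0,"twist":3.5,"grip":-1},{"dx":0.001,"dy":0.018,"dz":0,"twist":7,"grip":-1},{"dx":0.002,"dy":0.027,"dz":0,"twist":10.5,"grip":-1},{"dx":0.002,"dy":0.036,"dz":0,"twist":14,"grip":-1},{"dx":0.003,"dy":0.045,"dz":0,"twist":17.5,"grip":-1}]' 40
python3 -m crank '[{"dx":0.001,"dy":0.009,"dz":0,"twist":3.5,"grip":-1},{"dx":0.001,"dy":0.018,"dz":0,"twist":7,"grip":-1},{"dx":0.002,"dy":0.027,"dz":0,"twist":10.5,"grip":-1},{"dx":0.002,"dy":0.036,"dz":0,"twist":14,"grip":-1},{"dx":0.003,"dy":0.045,"dz":0,"twist":17,"grip":-1}]' 40
python3 -m crank '[{"dx":0.001,"dy":0.006,"dz":0,"twist":2.5,"grip":-1},{"dx":0.002,"dy":0.01,"dz":0,"twist":4,"grip":-1},{"dx":0.002,"dy":0.013,"dz":0,"twist":4.7,"grip":-1},{"dx":0.002,"dy":0.015,"dz":0,"twist":5,"grip":-1},{"dx":0.002,"dy":0.015,"dz":0,"twist":5,"grip":-1}]' 40
python3 - <<'E'
from h import *
s=arm.get_state();print(s['eef_pos'],s['ee_rot'],s['q'])
im=arm.grab_frame("top");cv2.imwrite("pics/t2.png",im[:,:,::-1])
im=arm.grab_frame("wrist");cv2.imwrite("pics/w3.png",im[:,:,::-1])
E
```

```text
t: 6.08
eef_pos: [0.4869, -0.035, 0.1789]
ee_rot: [-3.141, 0.001, 0.212]
force: [0.1, 0.0, -3.0]
width: 0.0139
gripper_force: 40.0
t: 6.5
eef_pos: [0.4898, 0.0102, 0.1788]
ee_rot: [-3.141, 0.001, 0.518]
force: [-0.4, -0.2, -2.9]
width: 0.014
gripper_force: 40.0
t: 6.92
eef_pos: [0.4928, 0.0552, 0.1788]
ee_rot: [-3.141, 0.001, 0.815]
force: [0.4, 0.4, -2.7]
width: 0.0139
gripper_force: 40.0
t: 7.33
eef_pos: [0.4952, 0.0697, 0.1793]
ee_rot: [-3.141, 0.0, 0.897]
force: [-0.2, 0.6, -3.2]
width: 0.0138
gripper_force: 40.0
[0.4952 0.0697 0.1793] [-3.1414  0.0004  0.8972] [ 0.5334  0.1085 -0.4344 -0.0001 -1.0284  1.9346]
```

View pics/w3.png

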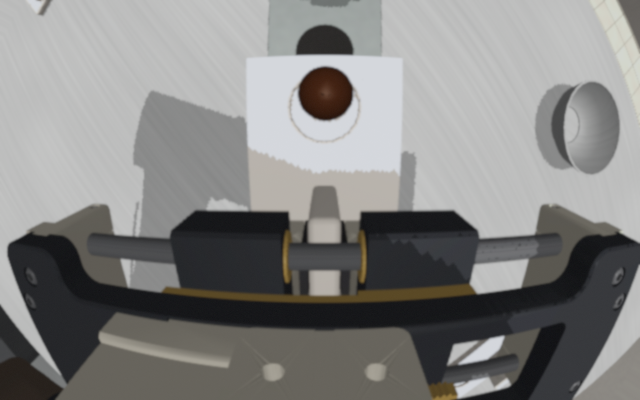

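The ball has rolled to the pocket's front rim at (326,93) but is inside, and the tray is aligned with the stand. I advance slowly along the stand's axis.

```bash
python3 -m crank '[{"dx":0.001,"dy":0.001,"dz":0,"twist":0,"grip":-1},{"dx":0.003,"dy":0.004,"dz":0,"twist":0,"grip":-1},{"dx":0.006,"dy":0.007,"dz":0,"twist":0,"grip":-1},{"dx":0.009,"dy":0.011,"dz":0,"twist":0,"grip":-1},{"dx":0.012,"dy":0.015,"dz":0,"twist":0,"grip":-1}]' 40
python3 -m crank '[{"dx":0.003,"dy":0.0035,"dz":0,"twist":0,"grip":-1},{"dx":0.006,"dy":0.007,"dz":0,"twist":0,"grip":-1},{"dx":0.009,"dy":0.011,"dz":0,"twist":0,"grip":-1},{"dx":0.012,"dy":0.015,"dz":0,"twist":0,"grip":-1},{"dx":0.0145,"dy":0.018,"dz":0,"twist":0,"grip":-1}]' 40
python3 -m crank '[{"dx":0.0025,"dy":0.003,"dz":0,"twist":0,"grip":-1},{"dx":0.005,"dy":0.006,"dz":0,"twist":0,"grip":-1},{"dx":0.007,"dy":0.009,"dz":0,"twist":0,"grip":-1},{"dx":0.009,"dy":0.0115,"dz":0,"twist":0,"grip":-1},{"dx":0.011,"dy":0.0135,"dz":0,"twist":0,"grip":-1}]' 40
python3 -m crank '[{"dx":0,"dy":0,"dz":0,"twist":0,"grip":-1},{"dx":0,"dy":0,"dz":0,"twist":0,"grip":-1},{"dx":0,"dy":0,"dz":0,"twist":0,"grip":-1},{"dx":0,"dy":0,"dz":0,"twist":0,"grip":-1},{"dx":0,"dy":0,"dz":0,"twist":0,"grip":-1}]' 40
python3 -m crank '[{"dx":0,"dy":0,"dz":0,"twist":0,"grip":-1},{"dx":0,"dy":0,"dz":0,"twist":0,"grip":-1},{"dx":0,"dy":0,"dz":0,"twist":0,"grip":-1},{"dx":0,"dy":0,"dz":0,"twist":0,"grip":-1},{"dx":0,"dy":0,"dz":0,"twist":0,"grip":-1}]' 40
python3 - <<'E'
from h import *
s=arm.get_state();print(s['eef_pos'],s['ee_rot'],s['force'])
v=[]
for n in("scene","top","wrist"):
    im=arm.grab_frame(n)[:,:,::-1];cv2.imwrite(f"pics/{n}4.png",im);v.append(im)
o=np.vstack([v[0][180:360,300:500],v[1][140:320,130:330]]);o=np.hstack([cv2.resize(o,(333,600)),cv2.resize(v[2][0:300,120:520],(460,345)).copy() if 0 else cv2.copyMakeBorder(cv2.resize(v[2][0:300,120:520],(460,345)),0,255,0,0,cv2.BORDER_CONSTANT)])
cv2.imwrite("pics/c4.png",o)
E
```

```text
t: 7.85
eef_pos: [0.5079, 0.0849, 0.1796]
ee_rot: [3.141, -0.0, 0.897]
force: [0.2, 0.1, -2.6]
width: 0.0137
gripper_force: 40.0
t: 8.27
eef_pos: [0.5223, 0.103, 0.1795]
ee_rot: [3.142, 0.0, 0.897]
force: [0.5, -0.2, -2.9]
width: 0.0135
gripper_force: 40.0
t: 8.68
eef_pos: [0.5331, 0.1163, 0.1796]
ee_rot: [3.142, 0.0, 0.897]
force: [-0.0, 0.7, -2.3]
width: 0.014
gripper_force: 40.0
t: 9.1
eef_pos: [0.5328, 0.1159, 0.1796]
ee_rot: [3.142, -0.0, 0.897]
force: [-0.5, 0.3, -3.0]
width: 0.0138
gripper_force: 40.0
t: 9.52
eef_pos: [0.5329, 0.116, 0.1796]
ee_rot: [3.142, -0.0, 0.897]
force: [0.5, -0.9, -3.4]
width: 0.0134
gripper_force: 40.0
[0.5329 0.116  0.1796] [ 3.1416 -0.      0.8969] [ 0.4642 -0.9155 -3.3584]
```

View pics/c4.png

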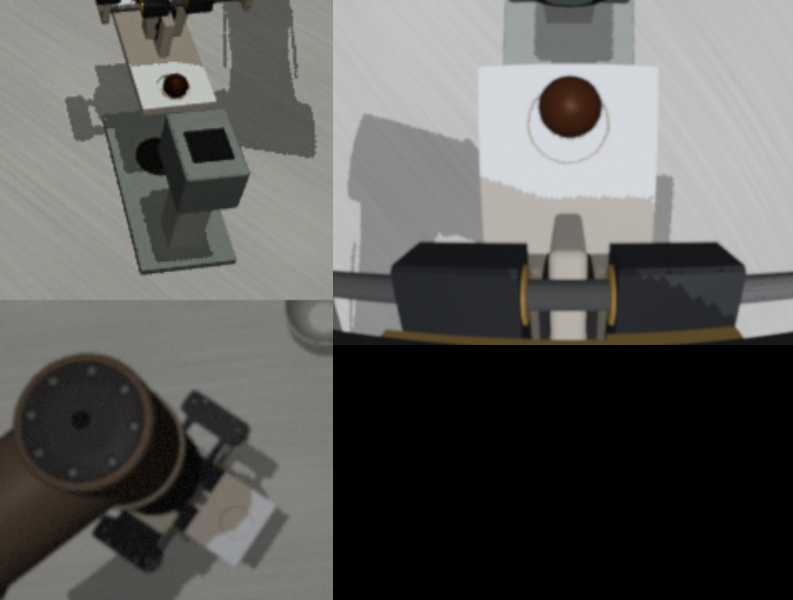

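The composite shows the tray in front of the head, clear of it. The ball is inside its pocket near the front rim, at (570,107) in the wrist panel. I measure the ball's position in the scene and wrist cameras, and check whether it moves.

```bash
cat > b.py <<'E'
from h import *
from scipy.spatial.transform import Rotation as R
def dk(im,roi):
    im=im.astype(int);m=((im[:,:,0]-im[:,:,2]>12)&(im.max(2)<120)).astype(np.uint8)
    k=blob(m,roi);M=cv2.moments(k);return (M['m10']/M['m00'],M['m01']/M['m00']),cv2.contourArea(k)
def run():
    s=arm.get_state()
    c=arm.get_calibration("scene");p,a=dk(arm.grab_frame("scene"),(380,215,430,250));S=cast(c,p,.17)
    w=arm.get_calibration("wrist");q,b=dk(arm.grab_frame("wrist"),(280,50,370,140))
    d=np.array([q[0]-w['cx'],q[1]-w['cy']]);r=np.hypot(*d);th=r/w['fx'];v=np.r_[d/r*np.sin(th),np.cos(th)]
    T=np.eye(4);T[:3,:3]=R.from_euler('xyz',s['ee_rot']).as_matrix();T[:3,3]=s['eef_pos'];T=T@w['tool_from_camera']
    v=T[:3,:3]@v;o=T[:3,3];W=o+v*(.17-o[2])/v[2]
    d1=cast(c,p,.16)-S;print(s['t'],p,a,S,q,b,W,"scene slope/cm",d1)
run()
E
python3 b.py; python3 b.py; python3 -m crank '[{"dx":0,"dy":0,"dz":0,"twist":0,"grip":-1},{"dx":0,"dy":0,"dz":0,"twist":0,"grip":-1},{"dx":0,"dy":0,"dz":0,"twist":0,"grip":-1},{"dx":0,"dy":0,"dz":0,"twist":0,"grip":-1},{"dx":0,"dy":0,"dz":0,"twist":0,"grip":-1}]' 40; python3 b.py
```

```text
9.6667 (405.28672316384177, 230.04096045197738) 118.0 [0.5804 0.1756 0.17  ] (325.7577235772357, 92.37439024390244) 2050.0 [0.5798 0.1749 0.17  ] scene slope/cm [-0.0078 -0.0039 -0.01  ]
9.7667 (405.6522988505747, 230.46120689655172) 116.0 [0.5808 0.1768 0.17  ] (325.77872444011683, 92.38972736124634) 2054.0 [0.5798 0.1749 0.17  ] scene slope/cm [-0.0078 -0.0038 -0.01  ]
t: 10.28
eef_pos: [0.5329, 0.116, 0.1796]
ee_rot: [-3.142, 0.0, 0.897]
force: [-0.8, 0.2, -2.7]
width: 0.0138
gripper_force: 40.0
10.2833 (405.54951185495116, 230.51185495118548) 119.5 [0.581  0.1767 0.17  ] (325.73928919182083, 92.39264849074975) 2054.0 [0.5797 0.1749 0.17  ] scene slope/cm [-0.0078 -0.0038 -0.01  ]
```

The ball is still, about 6 mm from the measuring point (25 mm allowed) and about 5 mm from the middle of its pocket (12 mm allowed). Both cameras agree, so I hand in.

```bash
python3 -c "
from station import arm
print(arm.job_done())"
```

```text
the job is handed in; nothing more can be done
None
```

I handed the job in with the arm holding the tray level and still at the stand: the ball is in its pocket about 6 mm from the measuring point, and I saw nothing bumped or moved on the way; no verdict was shown.

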